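Rack the sample bottles by height

TASK

Stand the four capped amber bottles in the white rack, one to a cell, in order of height: the tallest in the cell next to the red end block, then the next tallest, and so on to the shortest at the grey end. Lower each one upright into its cell rather than dropping it, let none fall over, and leave the glass flask standing where it is.

Things in the scene. Friction and masses are not known exactly. Their poses are not given: they have to be found in the camera images.
- blue_cap_bottle: amber bottle with white label and blue screw cap, a straight upright cylinder 140 mm tall (cap included) and 48 mm across over its whole height; loose; origin at the centre of its underside, z up
- green_cap_bottle: amber bottle with white label and green screw cap, a straight upright cylinder 120 mm tall (cap included) and 42 mm across over its whole height; loose; origin at the centre of its underside, z up
- yellow_cap_bottle: amber bottle with white label and yellow screw cap, a straight upright cylinder 100 mm tall (cap included) and 36 mm across over its whole height; loose; origin at the centre of its underside, z up
- white_cap_bottle: amber bottle with white label and white screw cap, a straight upright cylinder 80 mm tall (cap included) and 30 mm across over its whole height; loose; origin at the centre of its underside, z up
- cell_a: white square open-topped cell, one of four that stand touching in a straight row a, b, c, d on an aluminium base plate (76 mm from centre to centre, the row runs along the cells' y axis from a to d); fixed; outside 76 x 76 mm, 35 mm high, walls and floor 3 mm; inner floor 70 x 70 mm; origin at the centre of its underside, which is 8 mm above the bench, so the inner floor is 11 mm and the rim 43 mm above the bench; z up
- cell_b: white square open-topped cell, one of four that stand touching in a straight row a, b, c, d on an aluminium base plate (76 mm from centre to centre, the row runs along the cells' y axis from a to d); fixed; outside 76 x 76 mm, 35 mm high, walls and floor 3 mm; inner floor 70 x 70 mm; origin at the centre of its underside, which is 8 mm above the bench, so the inner floor is 11 mm and the rim 43 mm above the bench; z up
- cell_c: white square open-topped cell, one of four that stand touching in a straight row a, b, c, d on an aluminium base plate (76 mm from centre to centre, the row runs along the cells' y axis from a to d); fixed; outside 76 x 76 mm, 35 mm high, walls and floor 3 mm; inner floor 70 x 70 mm; origin at the centre of its underside, which is 8 mm above the bench, so the inner floor is 11 mm and the rim 43 mm above the bench; z up
- cell_d: white square open-topped cell, one of four that stand touching in a straight row a, b, c, d on an aluminium base plate (76 mm from centre to centre, the row runs along the cells' y axis from a to d); fixed; outside 76 x 76 mm, 35 mm high, walls and floor 3 mm; inner floor 70 x 70 mm; origin at the centre of its underside, which is 8 mm above the bench, so the inner floor is 11 mm and the rim 43 mm above the bench; z up
- red_block: red plastic block 76 x 22 x 34 mm at one end of the row of cells, beside either cell_a or cell_d (50 mm from that cell's centre to its own); its top is 42 mm above the bench; a grey block of the same shape is at the other end; fixed; origin at the centre of its underside
- flask: green conical glass flask, 64 mm across at the foot, narrowing to a 24 mm neck (30 mm at the lip), 106 mm tall, loose, standing near the bottles and not part of the job; origin at the centre of its underside, z up
Not all that is in view belongs to the job. What is shaped like the white_cap_bottle but pink or purple is not meant.

How it is judged:
By the outcome, as a careful person would: the job done as asked, in the order asked, and still so for the second after the job is handed in, with the robot touching nothing.
It also fails if it takes over 93 s, if anything falls off the work surface, if the arm or the gripper's body presses on something with over 40 N, if the wrist force passes 120 N, or if a joint passes its speed limit or range.

ROBOT

A 7-joint arm with a two-finger parallel gripper is mounted at the origin on the work surface. World frame = base frame: x ahead of the robot, y to its left, z up, the work surface at z = 0. Lengths are in m, angles in rad, forces in N, time in s.
With the tool pointing down it reaches from about 0.4 to 0.875 m from the base axis. Payload 19.3 kg.
Tool frame: the origin (TCP) lies at the very end of the fingers, on their centre line; the grasp point (between the pads) lies 19 mm behind it; y points along the fingers, x is the direction in which the jaws open and shut, and the axes are right-handed (so a half turn about y gives the same grasp; the last joint's range is limited). The gripper opens to 85 mm and grips with 20 to 120 N. Pads are 22 mm wide; open, the fingers measure 114 mm over their backs; the gripper's body (76 mm by 85 mm) begins 54 mm behind the grasp point. The pads swing forward as they close: fully open they stand 13 mm farther back than shut.
Start: joints at [-1.373, 0.521, -0.036, 1.599, 0.021, 1.021, -0.113], TCP at [0.165, 0.603, 0.231] pointing down, gripper open.
Joint ranges: [-2.91, 2.91], [-0.3, 2.13], [-1.5, 1.42], [0.17, 2.43], [-1.26, 4.41], [0.16, 1.93], [-2.52, 2.52]. Speed limits (rad/s): [1.89, 1.89, 2.39, 2.39, 3.01, 3.01, 3.01].

INTERFACE

Orientations are given as a unit quaternion [w, x, y, z].
In Python, from bench import bot gives the robot as it stands. The module is installed in compiled form; this text tells all that it offers.
- The arm moves only by the tool carry_out, never from a script. Its argument "motion" is a list of rows, each a list of 5 numbers: the shift along the world's x, y, z in m, then the turn about the world's z in degrees, then the gripper's target within -1 to 1 (fully open at 1, half-way at 0, shut at -1). In form: [[tx, ty, tz, turn, grip], ...]. A call has exactly 10 rows; each row shifts and turns the pose as measured when the row begins; what a row does not reach is not made up. A row lasts 1/12 s, in which the tool goes at most 41.7 mm and 7.16 degrees, less where a joint would pass 70% of its speed; a pose out of reach is approached as far as the arm can. A call is refused whole if a number of a shift passes 0.0417 or a number of a turn 7.16, either way. A call with a gripper value outside its range is refused whole. The fingers move at their own pace and stop on an object; "force" is the grip in N (left out, the last holds). Time passes only in rows, so rows that do not move let the fingers close, or fill a call up. It gives the time, the measured TCP pose, the force and the opening at its end, in the units of the state.
- bot.state(): the state, without advancing time (a new reading comes with each control period).
- bot.capture(name): name is "scene" or "top" or "wrist"; returns the picture (400x640x3 uint8, blue, green, red); there is no depth.
- bot.camera_params(name): a dict with "fx", "fy", "cx", "cy" (pixels), "dist" ([k1, k2, p1, p2, k3] as OpenCV has them; the pictures are not rectified), "rvec" (rotation vector, rad) and "tvec" (3), from world to camera coordinates, as OpenCV has them. Camera axes: x right, y down, z forward; pixel columns grow to the right and rows downward; lengths in m; the calibration is good to about 2 mm. A picture is of the moment at which its call begins: read the wrist's pose just before it. camera_params takes no time and is no camera call; for the wrist camera it gives the pose at the moment of the call.
- bot.close_job(): hands the job in, once; it reports no verdict.
The state is a dict: "clock": time; "joints": joint angles; "joint_vel": joint speeds; "effort": joint torques, N m; "tool_pos": TCP position; "tcp_rot": TCP orientation; "ft_force": force on the tool from outside, world axes, zero at the start; "ft_torque": the same for the moment, N m; "gripper_width": finger opening in m.
Only numpy, scipy, OpenCV 4.12 (cv2) and the standard library are available. Lean on these libraries where they do the work, as an engineer would, in place of code of your own. Each camera call takes 0.05 s, during which the arm holds its last target.

## Working session

There is one attempt and no reset: what is moved stays moved. The work goes in short steps, Python scripts to look and compute and a tool call to move; the robot and the scene stay as the last step left them, time stands still between calls to the robot, and variables do not carry over. Pictures are saved under pics/ and viewed, and the job is handed in when it is done.

Besides the shell and the picture viewer there is one more tool, called by a JSON object that holds its "fn" and its "kwargs". carry_out: Moves the arm, as the interface text tells. Its arguments: {"type":"object","properties":{"motion":{"type":"array"},"force":{"type":"number"}},"required":["motion"]}

```bash
mkdir -p pics; python3 - <<'E'
from bench import bot
import cv2
for n in ("scene","top"):
    cv2.imwrite(f"pics/{n}0.png",bot.capture(n))
    print(n,bot.camera_params(n))
print(bot.state())
E
```

```text
scene {'fx': 413.85632334925543, 'fy': 413.85632334925543, 'cx': 320.2655513136161, 'cy': 199.44520141551655, 'dist': array([-0.02363009,  0.        ,  0.        ,  0.        ,  0.        ]), 'rvec': array([ 2.44350661,  0.71317345, -0.21809734]), 'tvec': array([-0.41769464, -0.20813985,  1.10103067])}
top {'fx': 420.59607166910394, 'fy': 420.59607166910394, 'cx': 309.9809948987264, 'cy': 197.00815560515372, 'dist': array([0.02174558, 0.        , 0.        , 0.        , 0.        ]), 'rvec': array([ 2.19365579, -2.16945045,  0.1229491 ]), 'tvec': array([-0.0251601 ,  0.52646512,  0.84544761])}
{'clock': 0.1, 'joints': array([-1.37320264,  0.52197471, -0.03632524,  1.59993155,  0.0211968 ,
        1.02110222, -0.11278269]), 'joint_vel': array([-1.11626482e-03, -6.38897626e-05, -2.13844019e-04, -1.01020978e-03,
        4.12432297e-04, -7.59597016e-04, -1.76434078e-04]), 'effort': array([ 2.21455470e-03, -9.28484917e+01,  1.98332392e+00, -3.70531225e+01,
        1.80692371e-02,  5.39354951e-03,  3.51053608e-06]), 'tool_pos': array([0.16533196, 0.60242845, 0.23077763]), 'tcp_rot': array([-0.56203234,  0.56251279,  0.42850252, -0.42905082]), 'ft_force': array([ 0.46277617, -0.75958433, -0.48493355]), 'ft_torque': array([0.04119907, 0.01215148, 0.01353227]), 'gripper_width': 0.08576952198416332}
```

View pics/scene0.png

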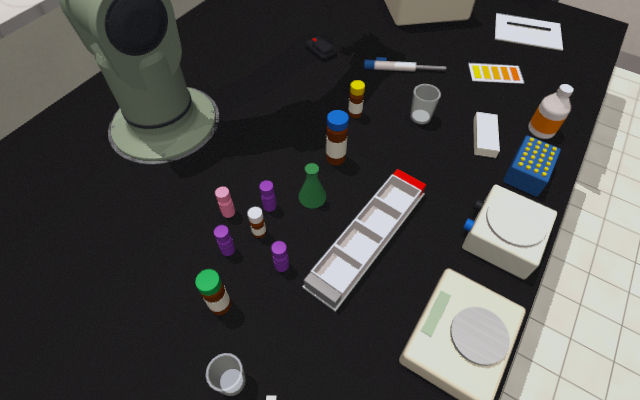

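View pics/top0.png

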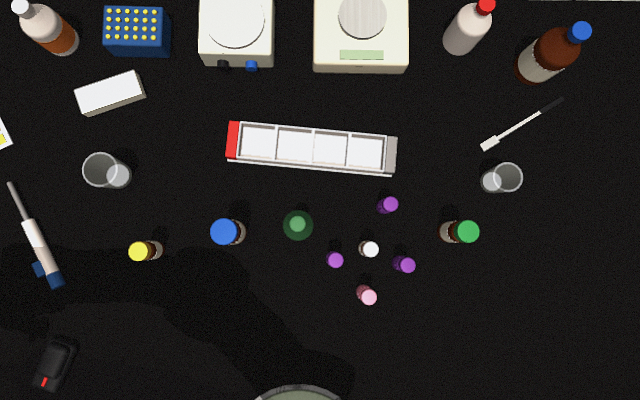

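```bash
cat > h.py <<'E'
import cv2,numpy as np
from bench import bot
def cam(n):
    p=bot.camera_params(n);K=np.array([[p['fx'],0,p['cx']],[0,p['fy'],p['cy']],[0,0,1]])
    return K,p['dist'],cv2.Rodrigues(p['rvec'])[0],p['tvec'],p['rvec']
def ray(n,uv,z,c=None):
    K,d,R,t,_=c or cam(n)
    q=cv2.undistortPoints(np.array(uv,float).reshape(-1,1,2),K,d)[:,0]
    D=np.c_[q,np.ones(len(q))]@R; C=-R.T@t
    return C+D*((z-C[2])/D[:,2])[:,None]
H=dict(blue=([100,120,90],[125,255,255]),green=([55,120,60],[80,255,255]),yellow=([22,120,90],[34,255,255]),
 red=([0,200,120],[6,255,255]),purple=([130,100,90],[155,255,255]),pink=([160,50,150],[179,160,255]),white=([0,0,150],[179,50,255]))
def blobs(img,c,amin=30):
    m=cv2.inRange(cv2.cvtColor(img,cv2.COLOR_BGR2HSV),*[np.array(x) for x in H[c]])
    cs,_=cv2.findContours(m,cv2.RETR_EXTERNAL,cv2.CHAIN_APPROX_NONE)
    return [x for x in cs if cv2.contourArea(x)>amin]
E
python3 - <<'E'
from h import *
np.set_printoptions(precision=4,suppress=True)
im=cv2.imread('pics/top0.png')
hz=dict(blue=.14,green=.12,yellow=.1,red=.042,purple=.08,pink=.08,white=.08)
for c in H:
    for k in blobs(im,c):
        (u,v),r=cv2.minEnclosingCircle(k)
        M=cv2.moments(k); print(c,(round(u),round(v)),round(r,1),cv2.contourArea(k),ray('top',[(u,v)],hz[c])[0])
# flask neck
print('flask',ray('top',[(298,224)],.106))
# rack corners (rim z=.043)
K,d,R,t,rv=cam('top'); print(-R.T@t)
E
```

```text
blue (53, 280) 7.8 107.5 [0.3656 0.4253 0.14  ]
blue (38, 268) 7.6 99.0 [0.386 0.452 0.14 ]
blue (223, 231) 13.8 549.5 [0.4531 0.1364 0.14  ]
blue (251, 65) 6.4 72.0 [0.7578 0.0945 0.14  ]
blue (582, 30) 10.1 283.5 [ 0.8342 -0.5206  0.14  ]
blue (132, 26) 34.7 2257.0 [0.8285 0.3131 0.14  ]
green (466, 232) 12.7 416.5 [ 0.4576 -0.3057  0.12  ]
yellow (139, 250) 11.2 292.0 [0.417  0.2976 0.1   ]
purple (405, 266) 10.6 184.5 [ 0.392  -0.2007  0.08  ]
purple (335, 260) 8.2 177.0 [ 0.401  -0.0673  0.08  ]
purple (388, 205) 10.1 192.0 [ 0.5083 -0.17    0.08  ]
pink (369, 297) 7.9 176.0 [ 0.3326 -0.1316  0.08  ]
white (368, 297) 6.6 94.5 [ 0.3322 -0.1309  0.08  ]
white (370, 249) 7.8 173.0 [ 0.4226 -0.1356  0.08  ]
white (29, 228) 49.7 641.0 [0.4571 0.5107 0.08  ]
white (502, 179) 20.1 283.5 [ 0.5614 -0.3943  0.08  ]
white (309, 168) 82.4 235.0 [ 0.5793 -0.0158  0.08  ]
white (105, 171) 23.7 388.5 [0.5675 0.3755 0.08  ]
white (316, 148) 81.1 5703.5 [ 0.6191 -0.0301  0.08  ]
white (0, 134) 15.5 126.5 [0.6366 0.577  0.08  ]
white (511, 130) 34.1 259.5 [ 0.6592 -0.4134  0.08  ]
white (108, 92) 33.5 1558.0 [0.7239 0.3797 0.08  ]
white (37, 21) 18.2 750.5 [0.8629 0.5224 0.08  ]
white (474, 19) 17.2 722.0 [ 0.8859 -0.3462  0.08  ]
white (361, 32) 55.8 5826.5 [ 0.857  -0.1175  0.08  ]
white (235, 26) 44.8 3896.5 [0.8626 0.1357 0.08  ]
white (20, 5) 8.8 187.5 [0.8938 0.5577 0.08  ]
flask [[0.4682 0.0039 0.106 ]]
[ 0.4445 -0.004   0.8916]
```

```bash
python3 - <<'E'
import cv2
im=cv2.imread('pics/top0.png')
cv2.imwrite('pics/rack.png',cv2.resize(im[110:190,210:410],None,fx=4,fy=4,interpolation=cv2.INTER_CUBIC))
cv2.imwrite('pics/cl.png',cv2.resize(im[190:310,270:430],None,fx=4,fy=4,interpolation=cv2.INTER_CUBIC))
E
```

```text
(no output)
```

View pics/rack.png

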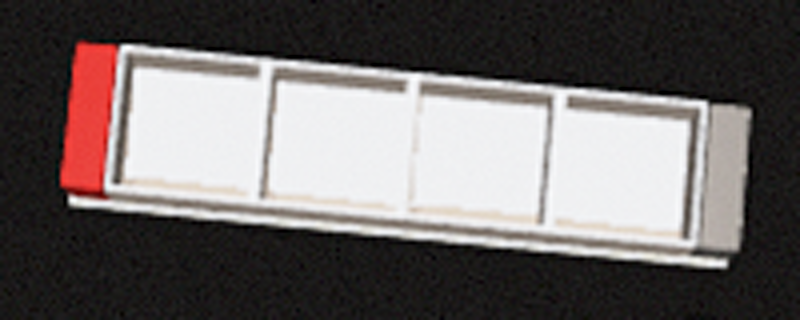

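View pics/cl.png

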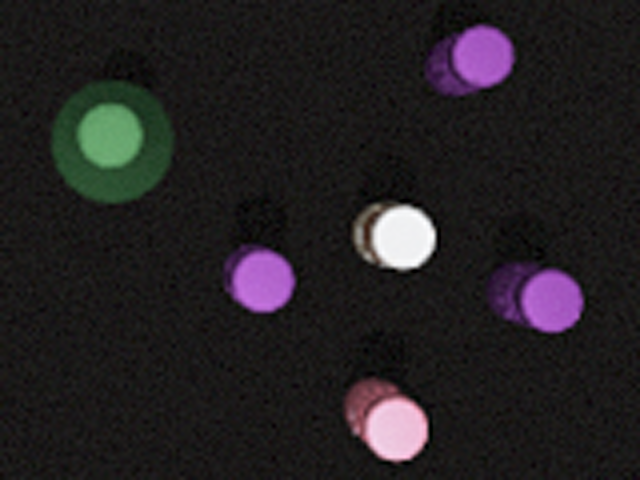

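```bash
python3 - <<'E'
from h import *
np.set_printoptions(precision=4,suppress=True)
f=lambda p,o:(np.array(p)+.5)/4-.5+np.array(o)
P=ray('top',f([(118,45),(106,192),(695,245),(708,102)],(210,110)),.043); print(P)
print([np.linalg.norm(P[i]-P[(i+1)%4]) for i in range(4)])
a=(P[0]+P[1])/2;b=(P[2]+P[3])/2;u=(b-a)/np.linalg.norm(b-a);c=(a+b)/2;print('u',u,np.degrees(np.arctan2(u[1],u[0])))
for i in range(4):print('cell',i,c+u*.076*(i-1.5))
for n,z,p in(('purple1',.08,(484,56)),('p2',.08,(263,281)),('p3',.08,(552,300)),('pink',.08,(396,429)),('white',.08,(404,237)),('flask',.106,(110,135)),('flaskfoot',.0,(112,141))):
    print(n,ray('top',f([p],(270,190)),z)[0])
im=cv2.imread('pics/top0.png')
for c,z in(('blue',.14),('green',.12),('yellow',.1)):
    ks=[k for k in blobs(im,c) if 200<cv2.contourArea(k)<600 and cv2.minEnclosingCircle(k)[0][1]>200]
    for k in ks:
        m=cv2.moments(k);e=cv2.fitEllipse(k);print(c,e,ray('top',[(m['m10']/m['m00'],m['m01']/m['m00']),e[0]],z))
# scene cross-check: project predicted cap tops
sc=cv2.imread('pics/scene0.png')
K,d,R,t,rv=cam('scene')
for c,p in dict(blue=(.4531,.1364,.14),green=(.4576,-.308,.12),yellow=(.417,.2976,.1),white=(.4226,-.1356,.08),bluebase=(.4531,.1364,0),greenbase=(.4576,-.308,0)).items():
    q=cv2.projectPoints(np.array([p]),rv,t,K,d)[0][0,0]; print(c,q); cv2.circle(sc,tuple(int(x) for x in q),2,(0,0,255),-1)
cv2.imwrite('pics/sc_ov.png',sc)
from scipy.spatial.transform import Rotation as Ro
q=bot.state()['tcp_rot'];print(Ro.from_quat([*q[1:],q[0]]).as_matrix())
E
```

```text
[[ 0.6803  0.1281  0.043 ]
 [ 0.6038  0.1323  0.043 ]
 [ 0.5805 -0.1685  0.043 ]
 [ 0.655  -0.1756  0.043 ]]
[np.float64(0.07659929302361919), np.float64(0.3016512586795017), np.float64(0.07483578878952955), np.float64(0.3047491304526491)]
u [-0.0801 -0.9968  0.    ] -94.59666347459176
cell 0 [0.639  0.0927 0.043 ]
cell 1 [0.6329 0.0169 0.043 ]
cell 2 [ 0.6268 -0.0588  0.043 ]
cell 3 [ 0.6207 -0.1346  0.043 ]
purple1 [ 0.5105 -0.175   0.08  ]
p2 [ 0.4013 -0.0682  0.08  ]
p3 [ 0.3937 -0.2066  0.08  ]
pink [ 0.3325 -0.1316  0.08  ]
white [ 0.4229 -0.1358  0.08  ]
flask [0.4694 0.0056 0.106 ]
flaskfoot [0.4696 0.0058 0.    ]
blue ((223.0072479248047, 231.19143676757812), (26.201587677001953, 26.767963409423828), 53.310142517089844) [[0.4531 0.1363 0.14  ]
 [0.4531 0.1363 0.14  ]]
green ((467.1158752441406, 231.2096405029297), (22.15432357788086, 24.337345123291016), 78.42554473876953) [[ 0.458  -0.3069  0.12  ]
 [ 0.4581 -0.3068  0.12  ]]
yellow ((137.8627166748047, 250.67913818359375), (18.660776138305664, 20.69017219543457), 57.5535774230957) [[0.416  0.2994 0.1   ]
 [0.4162 0.2989 0.1   ]]
blue [337.6778 117.0931]
green [206.7979 279.1459]
yellow [357.8555  85.3406]
white [254.6327 212.4085]
bluebase [335.4714 158.4724]
greenbase [220.2591 304.4318]
[[ 0.2646 -0.0002 -0.9644]
 [ 0.9644 -0.001   0.2646]
 [-0.001  -1.     -0.0001]]
```

View pics/sc_ov.png

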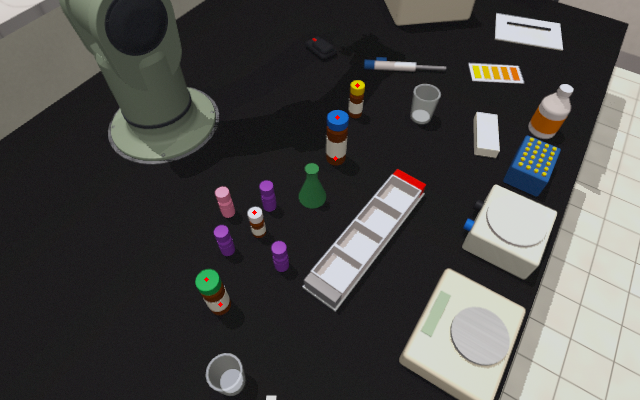

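{"fn": "carry_out", "kwargs": {"motion": [[0.02,-0.025,0,-7,1],[0.02,-0.025,0,-7,1],[0.02,-0.025,0,-7,1],[0.02,-0.025,0,-7,1],[0.02,-0.025,0,-7,1],[0.02,-0.025,0,-7,1],[0.02,-0.025,0,-7,1],[0.02,-0.025,0,-7,1],[0.02,-0.025,0,-7,1],[0.02,-0.025,0,-7,1]], "force": 40}}

```text
clock: 0.93
tool_pos: [0.365, 0.3437, 0.2278]
tcp_rot: [0.708, -0.706, -0.02, 0.023]
ft_force: [1.2, 0.4, 0.4]
gripper_width: 0.0853
```

```bash
cat > st.py <<'E'
from bench import bot
import numpy as np,sys
from scipy.spatial.transform import Rotation as Ro
s=bot.state();q=s['tcp_rot'];R=Ro.from_quat([*q[1:],q[0]]).as_matrix()
p=s['tool_pos'];yaw=np.degrees(np.arctan2(R[1,0],R[0,0]))
print('t',round(s['clock'],2),'pos',p.round(4),'yaw',round(yaw,1),'w',round(s['gripper_width'],4),'F',s['ft_force'].round(1),'down',R[2,1].round(4),'j',s['joints'].round(2))
if len(sys.argv)>3: print('need',(np.array([float(x) for x in sys.argv[1:4]])-p).round(4),'turn',round(-4.6-yaw,1))
E
python3 st.py 0.416 0.299 0.18
```

```text
t 0.93 pos [0.365  0.3437 0.2278] yaw 3.5 w 0.0853 F [1.2 0.4 0.4] down -1.0 j [-1.12  0.34  0.32  1.94 -0.14  0.88 -0.67]
need [ 0.051  -0.0447 -0.0478] turn -8.1
```

{"fn": "carry_out", "kwargs": {"motion": [[0.017,-0.015,-0.01,-4,0.8],[0.017,-0.015,-0.01,-4,0.8],[0.017,-0.015,-0.01,0,0.8],[0,0,-0.01,0,0.8],[0,0,-0.01,0,0.8],[0,0,0,0,0.8],[0,0,0,0,0.8],[0,0,0,0,0.8],[0,0,0,0,0.8],[0,0,0,0,0.8]]}}

```text
clock: 1.77
tool_pos: [0.4202, 0.2917, 0.1762]
tcp_rot: [0.707, -0.706, 0.037, -0.034]
ft_force: [1.4, -0.1, 0.2]
gripper_width: 0.0768
```

```bash
python3 st.py 0.416 0.299 0.052; python3 - <<'E'
from h import *
cv2.imwrite('pics/w1.png',bot.capture('wrist'))
K,d,R,t,rv=cam('wrist')
for p in((.416,.299,.1),(.416,.299,0)): print(cv2.projectPoints(np.array([p]),rv,t,K,d)[0][0,0])
E
```

```text
t 1.77 pos [0.4202 0.2917 0.1762] yaw -5.7 w 0.0768 F [ 1.4 -0.1  0.2] down -1.0 j [-0.98  0.44  0.35  1.96 -0.21  0.78 -0.61]
need [-0.0042  0.0073 -0.1242] turn 1.1
[310.84858801 194.9086561 ]
[313.33059608 170.8495449 ]
```

View pics/w1.png

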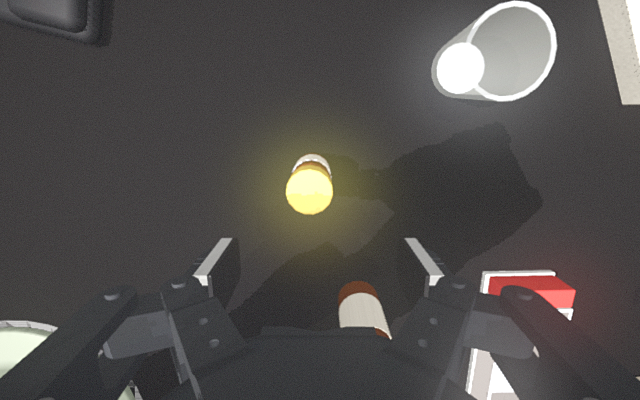

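{"fn": "carry_out", "kwargs": {"motion": [[-0.004,0.009,0,1,0.5],[0,0,-0.02,0,0.5],[0,0,-0.02,0,0.5],[0,0,-0.02,0,0.5],[0,0,-0.02,0,0.5],[0,0,-0.02,0,0.5],[0,0,-0.016,0,0.5],[0,0,0,0,0.5],[0,0,0,0,0.5],[0,0,0,0,0.5]]}}

```text
clock: 2.65
tool_pos: [0.4135, 0.3107, 0.0591]
tcp_rot: [0.71, -0.703, 0.024, -0.024]
ft_force: [-0.6, -0.1, 0.5]
gripper_width: 0.0642
```

```bash
python3 st.py 0.416 0.301 0.052
```

```text
t 2.65 pos [0.4135 0.3107 0.0591] yaw -3.9 w 0.0642 F [-0.6 -0.1  0.5] down -0.9999 j [-0.93  0.63  0.24  2.02 -0.3   0.51 -0.54]
need [ 0.0025 -0.0097 -0.0071] turn -0.7
```

{"fn": "carry_out", "kwargs": {"motion": [[0.002,-0.006,-0.004,0,0.5],[0,0,0,0,0.5],[0,0,0,0,0.5],[0,0,0,0,0.5],[0,0,0,0,0.5],[0,0,0,0,0.5],[0,0,0,0,0.5],[0,0,0,0,0.5],[0,0,0,0,0.5],[0,0,0,0,0.5]]}}

```text
clock: 3.48
tool_pos: [0.4172, 0.3061, 0.059]
tcp_rot: [0.712, -0.701, 0.022, -0.025]
ft_force: [-0.3, 0.5, -0.0]
gripper_width: 0.064
```

```bash
python3 st.py 0.416 0.301 0.052
```

```text
t 3.48 pos [0.4172 0.3061 0.059 ] yaw -3.8 w 0.064 F [-0.3  0.5 -0. ] down -0.9999 j [-0.91  0.63  0.23  2.03 -0.31  0.5  -0.52]
need [-0.0012 -0.0051 -0.007 ] turn -0.8
```

{"fn": "carry_out", "kwargs": {"motion": [[0,-0.002,-0.003,-0.5,0.5],[0,-0.002,-0.003,0,0.5],[0,-0.001,-0.002,0,0.5],[0,0,0,0,0.5],[0,0,0,0,-1],[0,0,0,0,-1],[0,0,0,0,-1],[0,0,0,0,-1],[0,0,0,0,-1],[0,0,0,0,-1]], "force": 40}}

```text
clock: 4.32
tool_pos: [0.4169, 0.3002, 0.0498]
tcp_rot: [0.712, -0.701, 0.026, -0.028]
ft_force: [-0.5, -0.2, -1.0]
gripper_width: 0.0351
```

```bash
python3 st.py 0.416 0.301 0.052
```

```text
t 4.32 pos [0.4169 0.3002 0.0498] yaw -4.4 w 0.0351 F [-0.5 -0.2 -1. ] down -0.9999 j [-0.9   0.64  0.23  2.04 -0.31  0.48 -0.52]
need [-0.0009  0.0008  0.0022] turn -0.2
```

{"fn": "carry_out", "kwargs": {"motion": [[0,0,0,0,-1],[0,0,0.02,0,-1],[0,0,0.03,0,-1],[0,0,0.03,0,-1],[0.01,0,0.03,0,-1],[0.025,0,0.02,0,-1],[0.03,0,0.01,0,-1],[0.03,-0.01,0,0,-1],[0.03,-0.02,0,0,-1],[0.02,-0.03,0,0,-1]]}}

```text
clock: 5.15
tool_pos: [0.5609, 0.2446, 0.1976]
tcp_rot: [0.712, -0.701, 0.022, -0.022]
ft_force: [0.3, -0.0, -0.7]
gripper_width: 0.0348
```

```bash
python3 st.py 0.627 -0.059 0.19
```

```text
t 5.15 pos [0.5609 0.2446 0.1976] yaw -3.6 w 0.0348 F [ 0.3 -0.  -0.7] down -0.9999 j [-0.73  0.56  0.34  1.69 -0.24  0.93 -0.36]
need [ 0.0661 -0.3036 -0.0076] turn -1.0
```

{"fn": "carry_out", "kwargs": {"motion": [[0.01,-0.035,0,0,-1],[0.01,-0.035,0,-0.5,-1],[0.01,-0.035,0,0,-1],[0.01,-0.035,0,0,-1],[0.008,-0.035,0,0,-1],[0.008,-0.035,0,0,-1],[0.005,-0.03,0,0,-1],[0,-0.02,0,0,-1],[0,-0.01,0,0,-1],[0,0,0,0,-1]]}}

```text
clock: 5.98
tool_pos: [0.6256, -0.0464, 0.1965]
tcp_rot: [0.711, -0.702, 0.027, -0.028]
ft_force: [-0.0, -0.0, -0.7]
gripper_width: 0.0355
```

```bash
python3 st.py 0.627 -0.059 0.061
```

```text
t 5.98 pos [ 0.6256 -0.0464  0.1965] yaw -4.5 w 0.0355 F [-0.  -0.  -0.7] down -0.9999 j [-0.25  0.59  0.35  1.64 -0.25  0.95  0.12]
need [ 0.0014 -0.0126 -0.1355] turn -0.1
```

Check the wrist view while settling.

{"fn": "carry_out", "kwargs": {"motion": [[0.001,-0.006,0,0,-1],[0,-0.003,0,0,-1],[0,-0.001,-0.01,0,-1],[0,0,-0.015,0,-1],[0,0,-0.015,0,-1],[0,0,-0.01,0,-1],[0,0,0,0,-1],[0,0,0,0,-1],[0,0,0,0,-1],[0,0,0,0,-1]]}}

```text
clock: 6.82
tool_pos: [0.6269, -0.0472, 0.1422]
tcp_rot: [0.712, -0.701, 0.023, -0.024]
ft_force: [-0.1, 0.5, -1.1]
gripper_width: 0.0352
```

```bash
python3 st.py 0.627 -0.059 0.061; python3 - <<'E'
from h import *
cv2.imwrite('pics/w2.png',bot.capture('wrist'))
cv2.imwrite('pics/s2.png',bot.capture('scene')[120:340,220:540])
E
```

```text
t 6.82 pos [ 0.6269 -0.0472  0.1422] yaw -3.8 w 0.0352 F [-0.1  0.5 -1.1] down -0.9999 j [-0.22  0.65  0.32  1.68 -0.28  0.85  0.16]
need [ 0.0001 -0.0118 -0.0812] turn -0.8
```

View pics/w2.png

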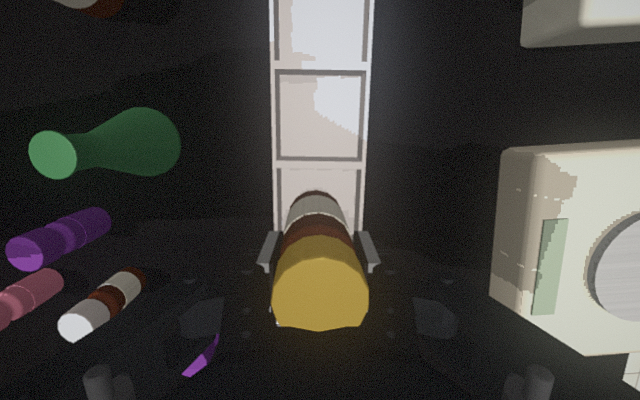

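View pics/s2.png

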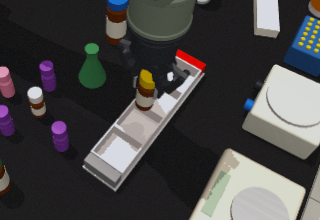

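{"fn": "carry_out", "kwargs": {"motion": [[0,-0.004,0,-0.4,-1],[0,-0.004,0,-0.4,-1],[0,-0.004,0,0,-1],[0,-0.001,0,0,-1],[0,-0.001,-0.01,0,-1],[0,-0.001,-0.01,0,-1],[0,0,-0.01,0,-1],[0,0,-0.005,0,-1],[0,0,0,0,-1],[0,0,0,0,-1]]}}

```text
clock: 7.75
tool_pos: [0.6268, -0.0649, 0.1038]
tcp_rot: [0.712, -0.701, 0.029, -0.03]
ft_force: [0.3, -0.3, -1.0]
gripper_width: 0.0354
```

```bash
python3 st.py 0.627 -0.059 0.061
```

```text
t 7.75 pos [ 0.6268 -0.0649  0.1038] yaw -4.8 w 0.0354 F [ 0.3 -0.3 -1. ] down -0.9999 j [-0.18  0.71  0.31  1.7  -0.3   0.78  0.19]
need [ 0.0002  0.0059 -0.0428] turn 0.2
```

{"fn": "carry_out", "kwargs": {"motion": [[0,0.003,-0.006,0,-1],[0,0.001,-0.008,0,-1],[0,0,-0.008,0,-1],[0,0,-0.006,0,-1],[0,0,-0.004,0,-1],[0,0,-0.003,0,-1],[0,0,-0.002,0,-1],[0,0,0,0,-1],[0,0,0,0,-1],[0,0,0,0,-1]]}}

```text
clock: 8.58
tool_pos: [0.6269, -0.0599, 0.0628]
tcp_rot: [0.712, -0.701, 0.029, -0.03]
ft_force: [0.1, 0.4, -0.3]
gripper_width: 0.0351
```

```bash
python3 st.py 0.627 -0.059 0.061
```

```text
t 8.58 pos [ 0.6269 -0.0599  0.0628] yaw -4.8 w 0.0351 F [ 0.1  0.4 -0.3] down -0.9999 j [-0.18  0.76  0.28  1.72 -0.32  0.71  0.2 ]
need [ 0.0001  0.0009 -0.0018] turn 0.2
```

{"fn": "carry_out", "kwargs": {"motion": [[0,0,-0.001,0,-1],[0,0,-0.001,0,-1],[0,0,0,0,-1],[0,0,0,0,-1],[0,0,0,0,-1],[0,0,0,0,0],[0,0,0,0,0.3],[0,0,0,0,0.5],[0,0,0,0,0.5],[0,0,0,0,0.5]]}}

```text
clock: 9.42
tool_pos: [0.6278, -0.06, 0.062]
tcp_rot: [0.712, -0.701, 0.028, -0.031]
ft_force: [0.1, -0.4, -0.2]
gripper_width: 0.0641
```

```bash
python3 st.py 0.627 -0.059 0.061
```

```text
t 9.42 pos [ 0.6278 -0.06    0.062 ] yaw -4.8 w 0.0641 F [ 0.1 -0.4 -0.2] down -0.9999 j [-0.17  0.76  0.28  1.72 -0.33  0.7   0.2 ]
need [-0.0008  0.001  -0.001 ] turn 0.2
```

{"fn": "carry_out", "kwargs": {"motion": [[0,0,0.01,0,0.5],[0,0,0.02,0,0.5],[0,0,0.03,0,0.5],[0,0,0.03,0,0.5],[0,0,0.02,0,0.5],[-0.02,-0.007,0.01,0,0.5],[-0.03,-0.012,0,0,0.5],[-0.035,-0.015,0,0,0.5],[-0.035,-0.015,0,0,0.5],[-0.035,-0.015,0,0,0.5]]}}

```text
clock: 10.25
tool_pos: [0.4716, -0.1221, 0.1928]
tcp_rot: [0.712, -0.701, 0.024, -0.031]
ft_force: [0.7, -1.7, 1.2]
gripper_width: 0.0638
```

```bash
python3 st.py 0.423 -0.136 0.15
```

```text
t 10.25 pos [ 0.4716 -0.1221  0.1928] yaw -4.4 w 0.0638 F [ 0.7 -1.7  1.2] down -0.9998 j [-0.15  0.38  0.38  2.01 -0.22  0.78  0.28]
need [-0.0486 -0.0139 -0.0428] turn -0.2
```

{"fn": "carry_out", "kwargs": {"motion": [[-0.02,-0.005,-0.005,0,0.5],[-0.012,0,-0.008,0,0.5],[-0.005,0,-0.008,0,0.5],[0,0,-0.008,0,0.5],[0,0,-0.005,0,0.5],[0,0,0,0,0.5],[0,0,0,0,0.5],[0,0,0,0,0.5],[0,0,0,0,0.5],[0,0,0,0,0.5]]}}

```text
clock: 11.08
tool_pos: [0.4308, -0.13, 0.1607]
tcp_rot: [0.713, -0.7, 0.024, -0.034]
ft_force: [-0.3, -0.4, -0.6]
gripper_width: 0.064
```

```bash
python3 st.py 0.423 -0.136 0.04; python3 - <<'E'
from h import *
im=bot.capture('wrist');cv2.imwrite('pics/w3.png',im)
im=bot.capture('top');cv2.imwrite('pics/t3.png',im)
K,d,R,t,rv=cam('wrist')
print(cv2.projectPoints(np.array([(.423,-.136,.08)]),rv,t,K,d)[0][0,0])
E
```

```text
t 11.08 pos [ 0.4308 -0.13    0.1607] yaw -4.7 w 0.064 F [-0.3 -0.4 -0.6] down -0.9997 j [-0.11  0.37  0.36  2.13 -0.24  0.66  0.34]
need [-0.0078 -0.006  -0.1207] turn 0.1
[306.4393252  211.43625542]
```

View pics/w3.png

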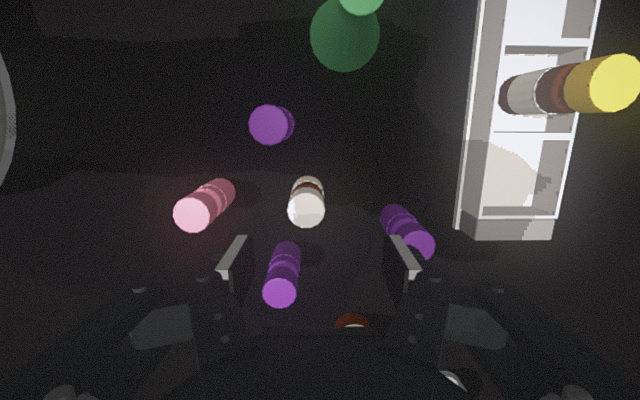

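View pics/t3.png

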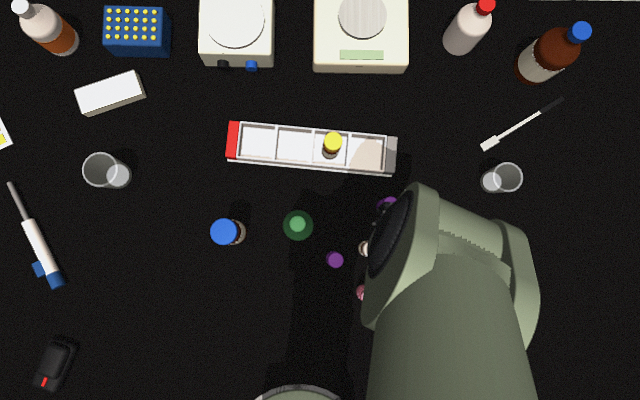

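{"fn": "carry_out", "kwargs": {"motion": [[-0.004,-0.003,0,0,0.4],[-0.003,-0.003,0,0,0.4],[-0.001,0,-0.01,0,0.4],[0,0,-0.01,0,0.4],[0,0,-0.01,0,0.4],[0,0,-0.008,0,0.4],[0,0,0,0,0.4],[0,0,0,0,0.4],[0,0,0,0,0.4],[0,0,0,0,0.4]]}}

```text
clock: 12.02
tool_pos: [0.421, -0.1386, 0.1228]
tcp_rot: [0.713, -0.7, 0.023, -0.035]
ft_force: [0.2, 0.1, -0.2]
gripper_width: 0.06
```

```bash
python3 st.py 0.423 -0.136 0.04
```

```text
t 12.02 pos [ 0.421  -0.1386  0.1228] yaw -4.8 w 0.06 F [ 0.2  0.1 -0.2] down -0.9997 j [-0.05  0.43  0.32  2.18 -0.29  0.55  0.41]
need [ 0.002   0.0026 -0.0828] turn 0.2
```

{"fn": "carry_out", "kwargs": {"motion": [[0.001,0.001,-0.006,0,0.4],[0.001,0.001,-0.012,0,0.4],[0,0,-0.014,0,0.4],[0,0,-0.014,0,0.4],[0,0,-0.014,0,0.4],[0,0,-0.01,0,0.4],[0,0,-0.006,0,0.4],[0,0,0,0,0.4],[0,0,0,0,0.4],[0,0,0,0,0.4]]}}

```text
clock: 12.85
tool_pos: [0.4256, -0.1358, 0.0444]
tcp_rot: [0.712, -0.7, 0.021, -0.037]
ft_force: [0.1, -0.0, -0.3]
gripper_width: 0.0596
```

```bash
python3 st.py 0.423 -0.136 0.04
```

```text
t 12.85 pos [ 0.4256 -0.1358  0.0444] yaw -4.7 w 0.0596 F [ 0.1 -0.  -0.3] down -0.9996 j [ 0.04  0.59  0.2   2.21 -0.39  0.35  0.49]
need [-0.0026 -0.0002 -0.0044] turn 0.1
```

{"fn": "carry_out", "kwargs": {"motion": [[-0.001,0,-0.002,0,0.4],[-0.001,0,-0.001,0,0.4],[0,0,0,0,0.2],[0,0,0,0,0],[0,0,0,0,-1],[0,0,0,0,-1],[0,0,0,0,-1],[0,0,0,0,-1],[0,0,0,0,-1],[0,0,0,0,-1]]}}

```text
clock: 13.68
tool_pos: [0.4245, -0.1359, 0.0433]
tcp_rot: [0.712, -0.701, 0.019, -0.038]
ft_force: [-0.2, -0.1, -0.4]
gripper_width: 0.0289
```

```bash
python3 st.py 0.621 -0.135 0.14
```

```text
t 13.68 pos [ 0.4245 -0.1359  0.0433] yaw -4.7 w 0.0289 F [-0.2 -0.1 -0.4] down -0.9995 j [ 0.04  0.59  0.2   2.22 -0.39  0.34  0.49]
need [0.1965 0.0009 0.0967] turn 0.1
```

{"fn": "carry_out", "kwargs": {"motion": [[0,0,0.01,0,-1],[0,0,0.02,0,-1],[0,0,0.03,0,-1],[0,0,0.025,0,-1],[0,0,0.015,0,-1],[0.02,0,0.005,0,-1],[0.03,0,0,0,-1],[0.03,0,0,0,-1],[0.03,0,0,0,-1],[0.03,0,0,0,-1]]}}

```text
clock: 14.52
tool_pos: [0.5626, -0.1362, 0.1613]
tcp_rot: [0.713, -0.7, 0.022, -0.039]
ft_force: [-0.7, -0.7, -0.9]
gripper_width: 0.0293
```

```bash
python3 st.py 0.621 -0.135 0.14
```

```text
t 14.52 pos [ 0.5626 -0.1362  0.1613] yaw -5.0 w 0.0293 F [-0.7 -0.7 -0.9] down -0.9995 j [-0.1   0.55  0.35  1.82 -0.29  0.8   0.32]
need [ 0.0584  0.0012 -0.0213] turn 0.4
```

{"fn": "carry_out", "kwargs": {"motion": [[0.02,0,0,0,-1],[0.012,0,-0.003,0,-1],[0.008,0,-0.005,0,-1],[0.004,0,-0.005,0,-1],[0,0,-0.005,0,-1],[0,0,-0.003,0,-1],[0,0,0,0,-1],[0,0,0,0,-1],[0,0,0,0,-1],[0,0,0,0,-1]]}}

```text
clock: 15.35
tool_pos: [0.6096, -0.1356, 0.1419]
tcp_rot: [0.713, -0.7, 0.022, -0.039]
ft_force: [0.1, 0.4, -1.1]
gripper_width: 0.0293
```

```bash
python3 st.py 0.621 -0.135 0.054
```

```text
t 15.35 pos [ 0.6096 -0.1356  0.1419] yaw -4.9 w 0.0293 F [ 0.1  0.4 -1.1] down -0.9995 j [-0.09  0.64  0.34  1.71 -0.31  0.82  0.31]
need [ 0.0114  0.0006 -0.0879] turn 0.3
```

{"fn": "carry_out", "kwargs": {"motion": [[0.005,0,0,0,-1],[0.004,0,-0.005,0,-1],[0.001,0,-0.01,0,-1],[0,0,-0.01,0,-1],[0,0,-0.01,0,-1],[0,0,-0.005,0,-1],[0,0,0,0,-1],[0,0,0,0,-1],[0,0,0,0,-1],[0,0,0,0,-1]]}}

```text
clock: 16.18
tool_pos: [0.6198, -0.1357, 0.0967]
tcp_rot: [0.713, -0.7, 0.022, -0.039]
ft_force: [-0.2, 0.4, -0.9]
gripper_width: 0.0292
```

```bash
python3 st.py 0.621 -0.135 0.054
```

```text
t 16.18 pos [ 0.6198 -0.1357  0.0967] yaw -4.9 w 0.0292 F [-0.2  0.4 -0.9] down -0.9996 j [-0.07  0.72  0.31  1.71 -0.33  0.75  0.32]
need [ 0.0012  0.0007 -0.0427] turn 0.3
```

{"fn": "carry_out", "kwargs": {"motion": [[0,0,-0.006,0,-1],[0,0,-0.008,0,-1],[0,0,-0.008,0,-1],[0,0,-0.006,0,-1],[0,0,-0.005,0,-1],[0,0,-0.003,0,-1],[0,0,-0.002,0,-1],[0,0,0,0,-1],[0,0,0,0,-1],[0,0,0,0,-1]]}}

```text
clock: 17.02
tool_pos: [0.6199, -0.1357, 0.0549]
tcp_rot: [0.713, -0.7, 0.022, -0.039]
ft_force: [-0.0, 0.1, -0.5]
gripper_width: 0.0292
```

```bash
python3 st.py 0.621 -0.135 0.054
```

```text
t 17.02 pos [ 0.6199 -0.1357  0.0549] yaw -4.9 w 0.0292 F [-0.   0.1 -0.5] down -0.9996 j [-0.06  0.77  0.29  1.72 -0.35  0.67  0.34]
need [ 0.0011  0.0007 -0.0009] turn 0.3
```

{"fn": "carry_out", "kwargs": {"motion": [[0,0,-0.001,0,-1],[0,0,-0.001,0,-1],[0,0,-0.001,0,-1],[0,0,0,0,-1],[0,0,0,0,-0.5],[0,0,0,0,0],[0,0,0,0,0.3],[0,0,0,0,0.4],[0,0,0,0,0.4],[0,0,0,0,0.4]]}}

```text
clock: 17.85
tool_pos: [0.6211, -0.136, 0.0553]
tcp_rot: [0.713, -0.7, 0.021, -0.04]
ft_force: [0.7, 0.4, -0.3]
gripper_width: 0.0599
```

```bash
python3 st.py 0.458 -0.307 0.19
```

```text
t 17.85 pos [ 0.6211 -0.136   0.0553] yaw -4.9 w 0.0599 F [ 0.7  0.4 -0.3] down -0.9995 j [-0.05  0.77  0.29  1.72 -0.36  0.67  0.34]
need [-0.1631 -0.171   0.1347] turn 0.3
```

{"fn": "carry_out", "kwargs": {"motion": [[0,0,0.01,0,0.7],[0,0,0.025,0,0.7],[0,0,0.03,0,0.7],[0,0,0.03,0,0.7],[-0.01,-0.01,0.02,0,0.7],[-0.025,-0.025,0.01,0,0.7],[-0.03,-0.03,0,0,0.7],[-0.03,-0.03,0,0,0.7],[-0.025,-0.03,0,0,0.7],[-0.015,-0.02,0,0,0.7]]}}

```text
clock: 18.68
tool_pos: [0.4829, -0.2793, 0.1918]
tcp_rot: [0.713, -0.7, 0.015, -0.038]
ft_force: [0.7, -0.5, 0.0]
gripper_width: 0.0724
```

```bash
python3 st.py 0.458 -0.307 0.19
```

```text
t 18.68 pos [ 0.4829 -0.2793  0.1918] yaw -4.3 w 0.0724 F [ 0.7 -0.5  0. ] down -0.9993 j [ 0.16  0.48  0.37  1.85 -0.27  0.84  0.6 ]
need [-0.0249 -0.0277 -0.0018] turn -0.3
```

{"fn": "carry_out", "kwargs": {"motion": [[-0.009,-0.01,0,0,0.7],[-0.006,-0.007,0,0,0.7],[-0.003,-0.004,0,0,0.7],[0,0,0,0,0.7],[0,0,-0.01,0,0.7],[0,0,-0.01,0,0.7],[0,0,-0.005,0,0.7],[0,0,0,0,0.7],[0,0,0,0,0.7],[0,0,0,0,0.7]]}}

```text
clock: 19.52
tool_pos: [0.4629, -0.3024, 0.1664]
tcp_rot: [0.713, -0.7, 0.016, -0.039]
ft_force: [0.0, -0.8, -0.1]
gripper_width: 0.0726
```

```bash
python3 st.py 0.458 -0.307 0.068; python3 - <<'E'
from h import *
im=bot.capture('wrist');cv2.imwrite('pics/w4.png',im)
im=bot.capture('top');cv2.imwrite('pics/t4.png',im)
K,d,R,t,rv=cam('wrist')
print(cv2.projectPoints(np.array([(.458,-.307,.12)]),rv,t,K,d)[0][0,0])
E
```

```text
t 19.52 pos [ 0.4629 -0.3024  0.1664] yaw -4.5 w 0.0726 F [ 0.  -0.8 -0.1] down -0.9993 j [ 0.23  0.51  0.36  1.88 -0.29  0.78  0.68]
need [-0.0049 -0.0046 -0.0984] turn -0.1
[307.7674121  224.06559146]
```

View pics/w4.png

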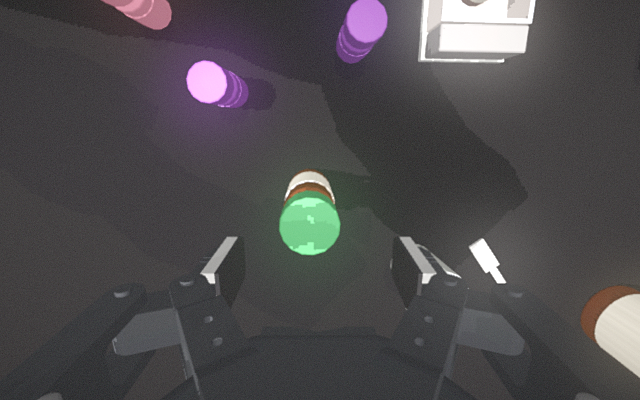

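View pics/t4.png

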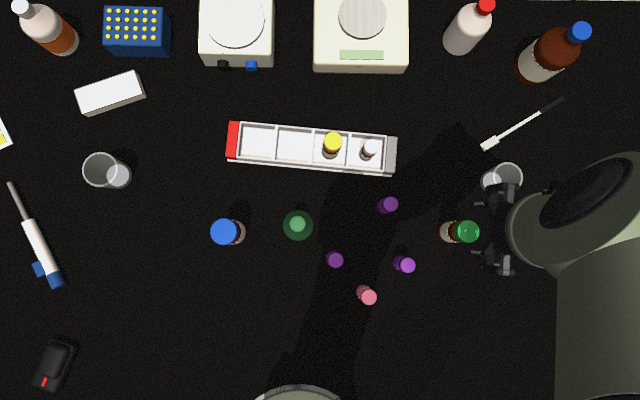

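{"fn": "carry_out", "kwargs": {"motion": [[-0.002,-0.003,-0.003,0,0.6],[-0.002,-0.002,-0.01,0,0.6],[0,0,-0.014,0,0.6],[0,0,-0.014,0,0.6],[0,0,-0.014,0,0.6],[0,0,-0.014,0,0.6],[0,0,-0.012,0,0.6],[0,0,-0.006,0,0.6],[0,0,0,0,0.6],[0,0,0,0,0.6]]}}

```text
clock: 20.45
tool_pos: [0.4564, -0.3103, 0.073]
tcp_rot: [0.712, -0.701, 0.016, -0.041]
ft_force: [0.9, -0.4, 1.0]
gripper_width: 0.0681
```

```bash
python3 st.py 0.459 -0.307 0.068
```

```text
t 20.45 pos [ 0.4564 -0.3103  0.073 ] yaw -4.6 w 0.0681 F [ 0.9 -0.4  1. ] down -0.9993 j [ 0.31  0.65  0.28  1.94 -0.37  0.58  0.76]
need [ 0.0026  0.0033 -0.005 ] turn 0.0
```

{"fn": "carry_out", "kwargs": {"motion": [[0.001,0.002,-0.002,0,0.6],[0.001,0.001,-0.002,0,0.6],[0,0,0,0,0.4],[0,0,0,0,0.2],[0,0,0,0,-1],[0,0,0,0,-1],[0,0,0,0,-1],[0,0,0,0,-1],[0,0,0,0,-1],[0,0,0,0,-1]]}}

```text
clock: 21.28
tool_pos: [0.4597, -0.3076, 0.071]
tcp_rot: [0.712, -0.701, 0.015, -0.042]
ft_force: [-1.0, 0.6, -1.7]
gripper_width: 0.0414
```

```bash
python3 st.py 0.633 0.017 0.225
```

```text
t 21.28 pos [ 0.4597 -0.3076  0.071 ] yaw -4.6 w 0.0414 F [-1.   0.6 -1.7] down -0.9992 j [ 0.3   0.65  0.28  1.94 -0.37  0.57  0.76]
need [0.1733 0.3246 0.154 ] turn -0.0
```

{"fn": "carry_out", "kwargs": {"motion": [[0,0,0.01,0,-1],[0,0,0.025,0,-1],[0,0,0.03,0,-1],[0,0,0.03,0,-1],[0,0.01,0.025,0,-1],[0.01,0.02,0.015,0,-1],[0.018,0.03,0,0,-1],[0.018,0.03,0,0,-1],[0.018,0.03,0,0,-1],[0.018,0.03,0,0,-1]]}}

```text
clock: 22.12
tool_pos: [0.5375, -0.1596, 0.2202]
tcp_rot: [0.711, -0.702, 0.02, -0.048]
ft_force: [0.9, -0.0, -1.1]
gripper_width: 0.0414
```

```bash
python3 st.py 0.633 0.017 0.225
```

```text
t 22.12 pos [ 0.5375 -0.1596  0.2202] yaw -5.6 w 0.0414 F [ 0.9 -0.  -1.1] down -0.9991 j [-0.09  0.44  0.39  1.83 -0.24  0.88  0.31]
need [0.0955 0.1766 0.0048] turn 1.0
```

{"fn": "carry_out", "kwargs": {"motion": [[0.018,0.033,0,0.3,-1],[0.018,0.033,0,0.3,-1],[0.018,0.033,0,0,-1],[0.013,0.025,0,0,-1],[0.008,0.015,0,0,-1],[0.004,0.008,0,0,-1],[0,0,0,0,-1],[0,0,0,0,-1],[0,0,0,0,-1],[0,0,0,0,-1]]}}

```text
clock: 22.95
tool_pos: [0.6198, 0.0005, 0.2264]
tcp_rot: [0.711, -0.701, 0.013, -0.044]
ft_force: [-0.3, -0.5, -2.0]
gripper_width: 0.0415
```

```bash
python3 st.py 0.633 0.017 0.082
```

```text
t 22.95 pos [6.198e-01 5.000e-04 2.264e-01] yaw -4.6 w 0.0415 F [-0.3 -0.5 -2. ] down -0.999 j [-0.34  0.52  0.37  1.67 -0.24  0.94  0.03]
need [ 0.0132  0.0165 -0.1444] turn 0.0
```

{"fn": "carry_out", "kwargs": {"motion": [[0.005,0.007,0,0,-1],[0.005,0.006,0,0,-1],[0.002,0.003,0,0,-1],[0,0,-0.01,0,-1],[0,0,-0.015,0,-1],[0,0,-0.015,0,-1],[0,0,-0.015,0,-1],[0,0,-0.01,0,-1],[0,0,0,0,-1],[0,0,0,0,-1]]}}

```text
clock: 23.78
tool_pos: [0.6321, 0.0145, 0.1561]
tcp_rot: [0.711, -0.702, 0.015, -0.046]
ft_force: [0.8, 0.2, -1.5]
gripper_width: 0.0418
```

```bash
python3 st.py 0.633 0.017 0.082
```

```text
t 23.78 pos [0.6321 0.0145 0.1561] yaw -4.9 w 0.0418 F [ 0.8  0.2 -1.5] down -0.999 j [-0.34  0.62  0.33  1.7  -0.28  0.82  0.04]
need [ 0.0009  0.0025 -0.0741] turn 0.3
```

{"fn": "carry_out", "kwargs": {"motion": [[0,0.001,-0.008,0,-1],[0,0.001,-0.012,0,-1],[0,0,-0.012,0,-1],[0,0,-0.012,0,-1],[0,0,-0.01,0,-1],[0,0,-0.008,0,-1],[0,0,-0.004,0,-1],[0,0,0,0,-1],[0,0,0,0,-1],[0,0,0,0,-1]]}}

```text
clock: 24.62
tool_pos: [0.6324, 0.0166, 0.0837]
tcp_rot: [0.711, -0.702, 0.015, -0.046]
ft_force: [0.1, -0.6, -0.4]
gripper_width: 0.0414
```

```bash
python3 st.py 0.633 0.017 0.082
```

```text
t 24.62 pos [0.6324 0.0166 0.0837] yaw -4.9 w 0.0414 F [ 0.1 -0.6 -0.4] down -0.9989 j [-0.31  0.72  0.29  1.74 -0.31  0.68  0.06]
need [ 0.0006  0.0004 -0.0017] turn 0.3
```

{"fn": "carry_out", "kwargs": {"motion": [[0,0,-0.001,0,-1],[0,0,-0.001,0,-1],[0,0,-0.001,0,-1],[0,0,-0.001,0,-1],[0,0,-0.001,0,0],[0,0,0,0,0.2],[0,0,0,0,0.4],[0,0,0,0,0.6],[0,0,0,0,0.6],[0,0,0,0,0.6]]}}

```text
clock: 25.45
tool_pos: [0.6348, 0.0166, 0.0822]
tcp_rot: [0.711, -0.701, 0.012, -0.048]
ft_force: [0.9, -1.1, 0.4]
gripper_width: 0.0682
```

```bash
python3 st.py 0.453 0.136 0.21
```

```text
t 25.45 pos [0.6348 0.0166 0.0822] yaw -4.9 w 0.0682 F [ 0.9 -1.1  0.4] down -0.9986 j [-0.31  0.72  0.29  1.74 -0.32  0.67  0.07]
need [-0.1818  0.1194  0.1278] turn 0.3
```

{"fn": "carry_out", "kwargs": {"motion": [[0,0,0.01,0,0.7],[0,0,0.025,0,0.8],[0,0,0.03,0,0.8],[0,0,0.03,0,0.8],[-0.01,0.005,0.02,0,0.8],[-0.025,0.015,0.01,0,0.8],[-0.03,0.02,0,0,0.8],[-0.03,0.02,0,0,0.8],[-0.03,0.02,0,0,0.8],[-0.02,0.015,0,0,0.8]]}}

```text
clock: 26.28
tool_pos: [0.4859, 0.1088, 0.2181]
tcp_rot: [0.711, -0.701, 0.014, -0.052]
ft_force: [1.8, 1.1, -0.2]
gripper_width: 0.0769
```

```bash
python3 st.py 0.453 0.136 0.2
```

```text
t 26.28 pos [0.4859 0.1088 0.2181] yaw -5.4 w 0.0769 F [ 1.8  1.1 -0.2] down -0.9984 j [-0.65  0.33  0.39  2.   -0.17  0.78 -0.27]
need [-0.0329  0.0272 -0.0181] turn 0.8
```

{"fn": "carry_out", "kwargs": {"motion": [[-0.011,0.01,0,0.3,0.8],[-0.008,0.006,0,0.3,0.8],[-0.004,0.003,0,0,0.8],[-0.001,0.001,-0.005,0,0.8],[0,0,-0.01,0,0.8],[0,0,-0.005,0,0.8],[0,0,0,0,0.8],[0,0,0,0,0.8],[0,0,0,0,0.8],[0,0,0,0,0.8]]}}

```text
clock: 27.12
tool_pos: [0.4598, 0.1296, 0.1979]
tcp_rot: [0.712, -0.701, 0.01, -0.049]
ft_force: [0.4, -0.0, 0.5]
gripper_width: 0.0767
```

```bash
python3 st.py 0.453 0.136 0.085; python3 - <<'E'
from h import *
im=bot.capture('wrist');cv2.imwrite('pics/w5.png',im)
K,d,R,t,rv=cam('wrist')
print(cv2.projectPoints(np.array([(.453,.136,.14)]),rv,t,K,d)[0][0,0])
im=bot.capture('scene');cv2.imwrite('pics/s5.png',im)
E
```

```text
t 27.12 pos [0.4598 0.1296 0.1979] yaw -4.8 w 0.0767 F [ 0.4 -0.   0.5] down -0.9984 j [-0.71  0.33  0.37  2.07 -0.17  0.72 -0.31]
need [-0.0068  0.0064 -0.1129] turn 0.2
[301.91199919 204.6224743 ]
```

View pics/w5.png

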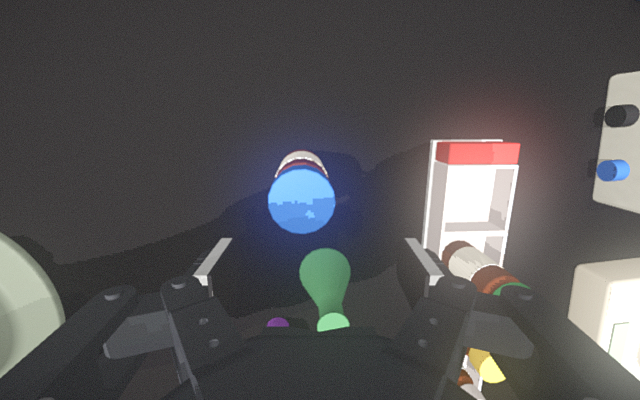

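View pics/s5.png

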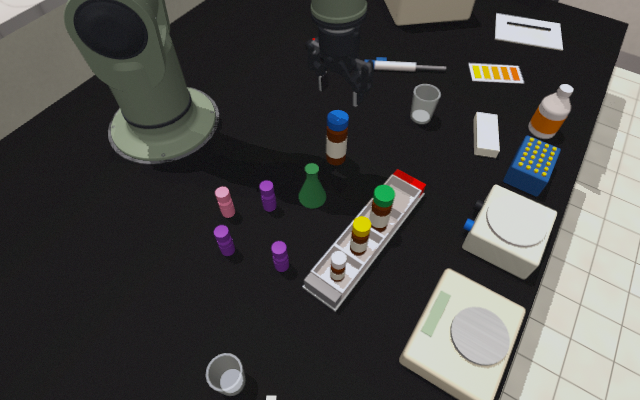

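{"fn": "carry_out", "kwargs": {"motion": [[-0.004,0.004,0,0,0.8],[-0.002,0.002,0,0,0.8],[0,0,0,0,0.8],[0,0,-0.01,0,0.8],[0,0,-0.01,0,0.8],[0,0,-0.01,0,0.8],[0,0,-0.005,0,0.8],[0,0,0,0,0.8],[0,0,0,0,0.8],[0,0,0,0,0.8]]}}

```text
clock: 28.05
tool_pos: [0.453, 0.1375, 0.162]
tcp_rot: [0.712, -0.7, 0.009, -0.049]
ft_force: [-0.7, 0.3, 0.4]
gripper_width: 0.0772
```

```bash
python3 st.py 0.453 0.1365 0.085
```

```text
t 28.05 pos [0.453  0.1375 0.162 ] yaw -4.7 w 0.0772 F [-0.7  0.3  0.4] down -0.9983 j [-0.7   0.38  0.34  2.12 -0.2   0.62 -0.3 ]
need [-0.    -0.001 -0.077] turn 0.1
```

{"fn": "carry_out", "kwargs": {"motion": [[0,0,-0.008,0,0.8],[0,0,-0.012,0,0.8],[0,0,-0.014,0,0.8],[0,0,-0.014,0,0.8],[0,0,-0.012,0,0.8],[0,0,-0.008,0,0.8],[0,0,-0.003,0,0.8],[0,0,0,0,0.8],[0,0,0,0,0.8],[0,0,0,0,0.8]]}}

```text
clock: 28.88
tool_pos: [0.4547, 0.1381, 0.0884]
tcp_rot: [0.713, -0.699, 0.007, -0.051]
ft_force: [0.8, 0.5, 0.9]
gripper_width: 0.077
```

```bash
python3 st.py 0.453 0.1365 0.085
```

```text
t 28.88 pos [0.4547 0.1381 0.0884] yaw -4.7 w 0.077 F [0.8 0.5 0.9] down -0.9979 j [-0.63  0.51  0.26  2.16 -0.28  0.43 -0.23]
need [-0.0017 -0.0016 -0.0034] turn 0.1
```

{"fn": "carry_out", "kwargs": {"motion": [[-0.001,-0.001,-0.002,0,0.8],[0,0,0,0,0.6],[0,0,0,0,0.4],[0,0,0,0,0.2],[0,0,0,0,-1],[0,0,0,0,-1],[0,0,0,0,-1],[0,0,0,0,-1],[0,0,0,0,-1],[0,0,0,0,-1]], "force": 50}}

```text
clock: 29.72
tool_pos: [0.453, 0.1376, 0.0882]
tcp_rot: [0.714, -0.699, 0.007, -0.05]
ft_force: [-0.2, 0.1, -0.0]
gripper_width: 0.0477
```

```bash
python3 st.py 0.639 0.0935 0.2
```

```text
t 29.72 pos [0.453  0.1376 0.0882] yaw -4.7 w 0.0477 F [-0.2  0.1 -0. ] down -0.9979 j [-0.62  0.51  0.25  2.17 -0.29  0.42 -0.23]
need [ 0.186  -0.0441  0.1118] turn 0.1
```

{"fn": "carry_out", "kwargs": {"motion": [[0,0,0.01,0,-1],[0,0,0.02,0,-1],[0,0,0.025,0,-1],[0,0,0.02,0,-1],[0.005,0,0.01,0,-1],[0.02,-0.005,0,0,-1],[0.025,-0.006,0,0,-1],[0.025,-0.006,0,0,-1],[0.025,-0.006,0,0,-1],[0.025,-0.006,0,0,-1]]}}

```text
clock: 30.55
tool_pos: [0.5773, 0.1079, 0.1842]
tcp_rot: [0.714, -0.698, 0.007, -0.048]
ft_force: [1.8, 0.2, -4.0]
gripper_width: 0.0476
```

```bash
python3 st.py 0.639 0.0935 0.2
```

```text
t 30.55 pos [0.5773 0.1079 0.1842] yaw -4.5 w 0.0476 F [ 1.8  0.2 -4. ] down -0.998 j [-0.53  0.51  0.34  1.82 -0.24  0.79 -0.14]
need [ 0.0617 -0.0144  0.0158] turn -0.1
```

{"fn": "carry_out", "kwargs": {"motion": [[0.022,-0.005,0,0,-1],[0.015,-0.003,0,0,-1],[0.009,-0.002,0,0,-1],[0.006,-0.002,0,0,-1],[0.003,0,0,0,-1],[0,0,-0.005,0,-1],[0,0,-0.005,0,-1],[0,0,0,0,-1],[0,0,0,0,-1],[0,0,0,0,-1]]}}

```text
clock: 31.38
tool_pos: [0.636, 0.0929, 0.1765]
tcp_rot: [0.713, -0.699, 0.007, -0.049]
ft_force: [-0.2, 0.7, -2.6]
gripper_width: 0.0477
```

```bash
python3 st.py 0.639 0.0935 0.099; python3 - <<'E'
from h import *
im=bot.capture('wrist');cv2.imwrite('pics/w6.png',im)
E
```

```text
t 31.38 pos [0.636  0.0929 0.1765] yaw -4.6 w 0.0477 F [-0.2  0.7 -2.6] down -0.9981 j [-0.46  0.6   0.33  1.67 -0.26  0.84 -0.1 ]
need [ 0.003   0.0006 -0.0775] turn 0.0
```

View pics/w6.png

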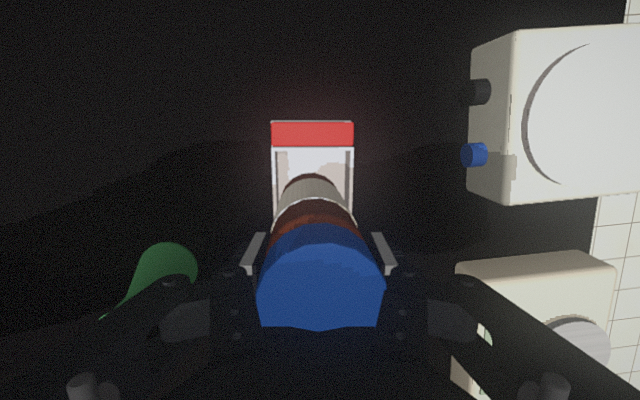

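Blue bottle is centred over the red-end cell (block at 312,133; bottle at ~315). Lowering.

{"fn": "carry_out", "kwargs": {"motion": [[0.001,0,-0.008,0,-1],[0.001,0,-0.012,0,-1],[0,0,-0.012,0,-1],[0,0,-0.012,0,-1],[0,0,-0.012,0,-1],[0,0,-0.008,0,-1],[0,0,-0.004,0,-1],[0,0,0,0,-1],[0,0,0,0,-1],[0,0,0,0,-1]]}}

```text
clock: 32.27
tool_pos: [0.6368, 0.0929, 0.0995]
tcp_rot: [0.713, -0.7, 0.008, -0.048]
ft_force: [-0.9, 0.0, -3.4]
gripper_width: 0.0476
```

```bash
python3 st.py 0.639 0.0935 0.099
```

```text
t 32.27 pos [0.6368 0.0929 0.0995] yaw -4.6 w 0.0476 F [-0.9  0.  -3.4] down -0.9982 j [-0.43  0.7   0.29  1.72 -0.3   0.7  -0.06]
need [ 0.0022  0.0006 -0.0005] turn 0.0
```

{"fn": "carry_out", "kwargs": {"motion": [[0,0,-0.001,0,-1],[0,0,-0.001,0,-1],[0,0,-0.001,0,-1],[0,0,-0.001,0,-1],[0,0,-0.001,0,-1],[0,0,0,0,0.3],[0,0,0,0,0.5],[0,0,0,0,0.7],[0,0,0,0,0.7],[0,0,0,0,0.7]]}}

```text
clock: 33.1
tool_pos: [0.6389, 0.0933, 0.1017]
tcp_rot: [0.714, -0.698, 0.006, -0.051]
ft_force: [-0.6, 0.1, 0.5]
gripper_width: 0.073
```

```bash
python3 st.py 0.639 0.0935 0.25
```

```text
t 33.1 pos [0.6389 0.0933 0.1017] yaw -4.6 w 0.073 F [-0.6  0.1  0.5] down -0.9977 j [-0.43  0.7   0.29  1.72 -0.3   0.7  -0.06]
need [1.000e-04 2.000e-04 1.483e-01] turn 0.0
```

{"fn": "carry_out", "kwargs": {"motion": [[0,0,0.008,0,0.7],[0,0,0.015,0,0.7],[0,0,0.025,0,0.7],[0,0,0.03,0,0.7],[0,0,0.03,0,0.7],[-0.01,0.01,0.02,0,0.7],[-0.02,0.03,0.01,0,0.7],[-0.03,0.035,0,0,0.7],[-0.02,0.03,0,0,0.7],[-0.01,0.01,0,0,0.7]]}}

```text
clock: 33.93
tool_pos: [0.547, 0.2058, 0.2513]
tcp_rot: [0.714, -0.698, 0.008, -0.056]
ft_force: [-0.0, 0.9, 1.0]
gripper_width: 0.0725
```

{"fn": "carry_out", "kwargs": {"motion": [[-0.01,0.02,0,0,0.7],[-0.01,0.03,0,0,0.7],[-0.01,0.03,0,0,0.7],[-0.01,0.03,0,0,0.7],[0,0.02,0,0,0.7],[0,0.01,0,0,0.7],[0,0,0,0,0.7],[0,0,0,0,0.7],[0,0,0,0,0.7],[0,0,0,0,0.7]]}}

```text
clock: 34.77
tool_pos: [0.5019, 0.3522, 0.2576]
tcp_rot: [0.715, -0.697, 0.006, -0.056]
ft_force: [-0.3, 0.4, -1.3]
gripper_width: 0.0727
```

```bash
python3 st.py; python3 - <<'E'
from h import *
cv2.imwrite('pics/t7.png',bot.capture('top'));cv2.imwrite('pics/s7.png',bot.capture('scene'))
E
```

```text
t 34.77 pos [0.5019 0.3522 0.2576] yaw -5.1 w 0.0727 F [-0.3  0.4 -1.3] down -0.9972 j [-0.98  0.46  0.36  1.68 -0.16  0.96 -0.66]
```

View pics/t7.png

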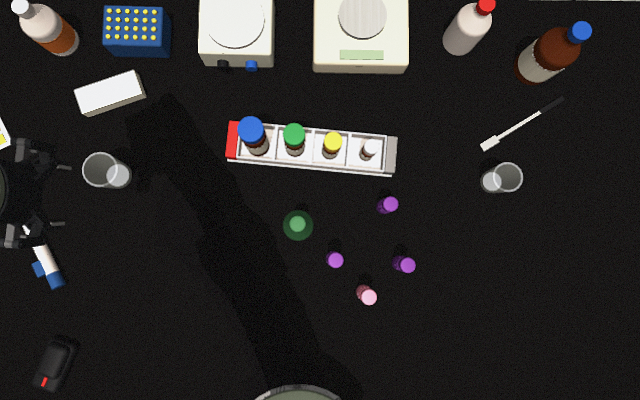

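View pics/s7.png

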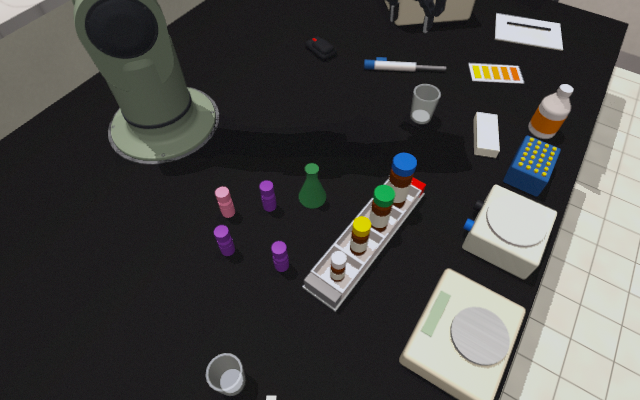

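```bash
python3 - <<'E'
from h import *
im=cv2.imread('pics/t7.png')
for c,z in(('blue',.151),('green',.131),('yellow',.111)):
    for k in blobs(im,c,150):
        u,v=cv2.fitEllipse(k)[0]
        if 110<v<180: print(c,(u,v),ray('top',[(u,v)],z)[0].round(4))
print(ray('top',[(298,224)],.106).round(4), bot.state()['joint_vel'].round(3))
bot.close_job()
E
```

```text
blue (250.29151916503906, 128.79733276367188) [0.6361 0.091  0.151 ]
green (293.7494201660156, 134.1610870361328) [0.6325 0.0136 0.131 ]
yellow (332.6056213378906, 140.84764099121094) [ 0.6257 -0.0595  0.111 ]
[[0.4682 0.0039 0.106 ]] [-0.006  0.003 -0.005 -0.003 -0.002 -0.001 -0.003]
the job is handed in; nothing more can be done
```

All four bottles are in the rack in height order, one to a cell: blue next to the red block, then green, yellow, and white at the grey end. I handed the job in with about 35 s on the clock.

**Last checks:** In the final top and scene pictures all four bottles stand upright in their cells. The blue, green and yellow caps measured within about 4 mm of their cell centres; I checked the white one only by eye. The flask is at the same pixel as at the start, the pink and purple bottles look undisturbed, and the gripper was well clear of everything.

**What was not perfect:**
- **Setting down:** I can't be sure the yellow and white bottles were already touching the cell floor when I opened the fingers. The remaining gap was about 1 mm at most.
- **Tool tilt:** The tool slowly drifted to about 4° off vertical during the run. The green and blue bottles were gripped at about 2° and 4°.

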